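# Load a board into the programming jig with the paddle and hold it on the contacts

## Robot

A 6-joint arm with a two-finger parallel gripper is mounted at the origin on a cart in front of the work surface, level with it; the furniture and walls round the work are solid. World frame = base frame: x ahead of the robot, y to its left, z up, the work surface at z = 0. Lengths are in mm, angles in rad, forces in N, time in s.
With the tool pointing down it reaches from about 150 to 775 mm from the base axis. Payload 6.1 kg.
Tool frame: the origin (TCP) lies on the centre line of the jaws, within the pads' length; the fingertips stand 22 mm ahead of it and the grasp point (between the pads) lies 3 mm ahead of it; z points along the fingers, y is the line along which they close (so a half turn about z gives the same grasp; the last joint's range is limited). The gripper opens to 85 mm and grips with 20 to 120 N. Pads are 22 mm wide; open, the fingers measure 114 mm over their backs; the gripper's body (76 mm by 85 mm) begins 54 mm behind the grasp point. The pads swing forward as they close: fully open they stand 13 mm farther back than shut.
Start: joints at [-1.26, 0.126, -0.04, 1.405, 0, 1.571], TCP at [160.549, -499.832, 253.295] pointing down, gripper open.
Joint ranges: [-2.72, 2.72], [-0.95, 1.95], [-1.27, 1.35], [-1.78, 2.02], [-1.46, 1.47], [-3.14, 3.14]. Speed limits (rad/s): [2.39, 2.39, 3.01, 3.14, 3.14, 3.14].

## Interface

Orientations are given as [roll, pitch, yaw] about the fixed x, y, z axes, in that order (R = Rz(yaw) Ry(pitch) Rx(roll)).
In Python, from bench import read_state, grab_frame, finish_job gives the robot as it stands.
- The arm moves only by the shell command python3 -m crank 'ROWS' [FORCE]. ROWS is a JSON object of lists of equal length, an entry for each row: "turn": the turn, a rotation vector about the tool's x, y, z in rad, a list of three; "linear": the shift along the tool's x, y, z in m, a list of three; "hand": the gripper's target within -1 to 1 (shut at 1, half-way at 0, fully open at -1). A call has 1 to 12 rows; each row is the pose to reach, as a shift and turn from the pose commanded when the call began, along the tool's axes at that moment; what a row does not reach only later rows make up. A row lasts 1/8 s, in which the tool goes at most 62.5 mm and 10.7 degrees, less where a joint would pass 70% of its speed; a pose out of reach is approached as far as the arm can. A call with a gripper value outside its range is refused whole. The fingers move at their own pace and stop on an object; FORCE is the grip in N (left out, the last holds). Time passes only in rows, so rows that repeat a pose let the fingers close. It gives the time, the measured TCP pose, the force, the opening and the grip force at its end, in the units of the state.
- read_state(): the state, without advancing time (a new reading comes with each control period).
- grab_frame(name): name is "scene" or "top" or "wrist"; returns a dict with "pixels" (400x640x3 uint8, blue, green, red), "camera_matrix" (3x3 intrinsics, pixels), "k1" (the pictures are not rectified: a ray, as slopes to the right and down, at radius r is drawn at 1 + k1 r^2 times it, then the intrinsics apply), "T" (4x4, takes a point from camera to world coordinates); the wrist camera has in their place "tool_from_camera" (4x4, takes a point from camera to tool coordinates, whose origin is the TCP and whose axes are the flange's). Camera axes: x right, y down, z forward; pixel columns grow to the right and rows downward; lengths in mm; the calibration is good to about 2 mm. A picture is of the moment at which its call begins: read the wrist's pose just before it. There is no depth.
- finish_job(): hands the job in; it is judged then, once.
The state is a dict: "time": time; "joint_pos": joint angles; "dq": joint speeds; "tau": joint torques, N m; "tcp_pos": TCP position; "eef_rot": TCP orientation; "contact_force": force on the tool from outside, world axes, zero at the start; "moment": the same for the moment, N m; "opening": finger opening in mm; "finger_force": force on a finger pad.
Only numpy, scipy, OpenCV 4.12 (cv2) and the standard library are available. Lean on these libraries where they do the work, as an engineer would, in place of code of your own. Each camera call takes 0.05 s, during which the arm holds its last target. There are 200 camera calls.

## Task

Take the steel loading paddle by its handle, slide its blade in under the big circuit board between the board's standoffs and lift the board on it; do not touch the board with the gripper. Set the board's feet down on the base plate of the programming jig with the gold contact edge towards the steel lip, and with the paddle push that edge in under the lip until the sprung contact bar behind it is pressed fully home. The contacts push the board out again when it is let go, so finish while still holding the paddle and keeping the board pressed home for the programming run; leave the other things on the bench where they are.

Things in the scene. Friction and masses are not known exactly. Their poses are not given: they have to be found in the camera images.
- paddle: Loading paddle of bare sheet steel, loose, 0.16 kg. Origin under the middle of its handle, on the underside of the flat blade; +x along the blade to its tip, z up. Blade 58 mm wide (y), 2.4 mm thick, from x = -30 to its tip at x = +98 mm. An upright heel across the blade, 22 mm high, front face at x = +50 mm, pushes the board's near edge.
- paddle_handle (a point): Centre of the paddle's black bridge handle, 48 mm above the blade's underside; axes as the paddle. A level bar across the blade: 12 mm thick (x), 58 mm long (y), 20 mm high, open below between two legs 50 mm apart. Grip it across its 12 mm, one finger in front of it and one behind.
- board: Big green circuit board, 70 (x) by 100 (y) by 2.4 mm, loose, 0.09 kg. Stands on four brass standoffs 15 mm high, 7 mm thick, at x = -28 and +10, y = +-44 mm (81 mm free between left and right). Origin at its centre at the level of the feet; underside 15 mm up, parts on top reach 27 mm. +x points to the edge with the gold contacts (x = +35 mm); the paddle goes in from the plain edge (x = -35 mm).
- board_contacts (a point): Middle of the board's gold contact edge, at x = +35 mm, 16.2 mm above its feet; axes as the board. Fully home it is at x = +46 mm of the jig.
- jig: Programming jig, fixed. Origin on the bench under the base plate; boards go in along +x, z up. Aluminium plate x = -74 to +70, y = +-72 mm, top 12 mm up: the board's feet stand and slide on it. Black connector under a steel lip at the back, at most 54 mm high. Steel cheeks guide the board's side edges: 105 mm apart from x = +10 mm on, flaring to 122 mm at x = -6 mm.
- jig_mouth (a point): Middle of the mouth under the jig's lip, at x = +19 mm, y = 0, z = 28.2 mm of the jig: the level of the board's edge when its feet stand on the plate. The lip's flat underside is 31.4 mm above the bench (2 mm over the board); its turned-up front edge starts at x = +17 mm; a ledge 25 mm above the bench lies below it from x = +31 mm on. Fully home, the board's origin is at x = +11, y = 0 +-2.5, z = +12 mm of the jig.
- contact_bar (a joint): How far the sprung contact bar behind the lip is pushed in along the jig's +x, in m: 0 when free (front face at x = +38 mm of the jig), 0.008 on its stop. It takes about 4 N to start it and 10 N to hold it on the stop, and it pushes the board back out when let go.
- vial: Small glass vial with a screw cap, 21 mm across and 42 mm high, standing beside the black cable near the board; bystander. Origin at its foot.
- marker_pen: Blue marker pen with a white cap, 128 mm long and 12 mm thick, lying near the bench's left edge; bystander. Origin under its middle.
- tape_roll: Roll of amber tape lying flat, 54 mm across and 12 mm high, inside the black cable loop; bystander. Origin at its foot.
- flux_syringe: Orange syringe lying inside the black cable loop, 136 mm long and 26 mm wide; bystander. Origin under its middle.
- tweezers_bent: Black bent tweezers lying inside the black cable loop, 125 mm long; bystander. Origin under its middle.

How it is judged (in metres and radians):
On the way:
1. the board is lifted clear of the bench on the paddle, which the gripper holds (height (world z) of board above 0.015 m and height (world z) of paddle above 0.018 m and angle between board's own z axis and vertical below 0.25 rad and contact force between paddle and board above 0.3 N and contact force between the fingers and paddle above 2 N and contact force between board and jig below 0.05 N), for 0.3 s.
At the end, for the whole second after the job is handed in: The gripper holds the paddle, and the paddle presses the board (over 3 N) so that the contact bar is in by more than 6 of its 8 mm; the board rests on the jig plate (height within 2.5 mm, 0.07 rad of level), under the lip, within 5 mm of the middle and 0.07 rad of straight, at rest (value of joint contact_bar above 0.006 m and x of board_contacts in the frame of jig above 0.0435 m and y of board in the frame of jig between -0.005 and 0.005 m and z of board in the frame of jig between 0.01 and 0.0145 m and angle between the x axis of board and the x axis of jig, either way round below 0.07 rad and angle between board's own z axis and vertical below 0.07 rad and contact force between paddle and board above 3 N and contact force between board and jig above 3 N and contact force between the fingers and paddle above 2 N and linear speed of board below 0.02 m/s); the arm keeps its last pose, push and grip.
It fails at once if the gripper or arm touches the board (contact force between any of the fingers, the arm and board above 0.5 N).
It fails at once if the board is tipped over (angle between board's own z axis and vertical above 0.7 rad).
It fails at once if a bystander is disturbed (distance of any of vial, marker_pen, tape_roll, flux_syringe, tweezers_bent from where it was at the start of the episode above 0.03 m).
It also fails if it takes over 66 s, if anything falls off the work surface, if the arm or the gripper's body presses on something with over 40 N, if the wrist force passes 120 N, or if a joint passes its speed limit or range.

## Working session

There is one attempt and no reset: what is moved stays moved. The work goes in short steps, Python scripts to look and compute and a shell command to move; the robot and the scene stay as the last step left them, time stands still between calls to the robot, and variables do not carry over. Pictures are saved under pics/ and viewed, at most 10 in all, crops included, and the job is handed in when it is done.

```bash
mkdir -p pics; ls; cat > h.py <<'E'
import numpy as np, cv2
from bench import read_state, grab_frame, finish_job
def ray(f,u,v,T=None):
    K=f["camera_matrix"];K=np.array(K);k=f["k1"];T=np.array(f["T"]) if T is None else T
    p=cv2.undistortPoints(np.array([[[u,v]]],float),K,np.array([k,0,0,0.]))[0,0]
    d=T[:3,:3]@np.array([p[0],p[1],1]);return T[:3,3],d/np.linalg.norm(d)
def onplane(f,u,v,z,T=None):
    o,d=ray(f,u,v,T);return o+d*(z-o[2])/d[2]
def tri(r1,r2):
    (o1,d1),(o2,d2)=r1,r2
    s=np.linalg.lstsq(np.c_[d1,-d2],o2-o1,rcond=None)[0]
    a,b=o1+s[0]*d1,o2+s[1]*d2;return (a+b)/2,np.linalg.norm(a-b)
def proj(f,P,T=None):
    T=np.array(f["T"]) if T is None else T
    q=np.linalg.inv(T)@np.r_[P,1];x=q[:2]/q[2];x=x*(1+f["k1"]*(x@x))
    K=np.array(f["camera_matrix"]);return K[:2,:2]@x+K[:2,2]
E
python3 - <<'E'
from h import *
import pickle
s=read_state();print(s)
for n in("scene","top"):
    f=grab_frame(n);cv2.imwrite(f"pics/{n}0.png",f["pixels"]);pickle.dump(f,open(n+".pkl","wb"))
    print(n,f["camera_matrix"],f["k1"],f["T"])
E
```

```text
pics
{'time': 0.0, 'joint_pos': array([-1.25999353e+00,  1.26388658e-01, -4.06087879e-02,  1.40539892e+00,
        4.99461336e-06,  1.57079322e+00]), 'dq': array([-0.00105871,  0.00130604, -0.00158093, -0.0002455 ,  0.00171993,
       -0.00043585]), 'tau': array([ 2.60465458e-03, -4.35919690e+01,  3.52921593e+01,  1.74232299e-02,
        1.61037165e-04,  1.41224461e-06]), 'tcp_pos': array([ 160.44462561, -499.49172652,  252.52354309]), 'eef_rot': array([-3.13999262e+00, -4.99958397e-06,  3.10805904e-01]), 'contact_force': array([ 0.59438526,  0.47939454, -0.22774614]), 'moment': array([ 0.02545216, -0.03066249, -0.00224355]), 'finger_force': 0.0, 'opening': 85.05566691364115}
scene [[366.02334294   0.         322.29902028]
 [  0.         366.02334294 202.79611782]
 [  0.           0.           1.        ]] -0.04826921436859385 [[-9.14186894e-01 -1.95336698e-01  3.55113922e-01  1.82396107e+02]
 [-4.05287863e-01  4.36237822e-01 -8.03391754e-01  8.25591739e+02]
 [ 2.01776863e-03 -8.78373575e-01 -4.77970492e-01  5.31228061e+02]
 [ 0.00000000e+00  0.00000000e+00  0.00000000e+00  1.00000000e+00]]
top [[420.79449999   0.         317.90799098]
 [  0.         420.79449999 199.61744134]
 [  0.           0.           1.        ]] 0.016012613015946593 [[-1.36348053e-02 -9.98554142e-01  5.19972928e-02  4.68563339e+02]
 [-9.99534271e-01  1.21914494e-02 -2.79751661e-02  6.29482672e+01]
 [ 2.73007956e-02 -5.23545121e-02 -9.98255314e-01  1.20822286e+03]
 [ 0.00000000e+00  0.00000000e+00  0.00000000e+00  1.00000000e+00]]
```

View pics/top0.png

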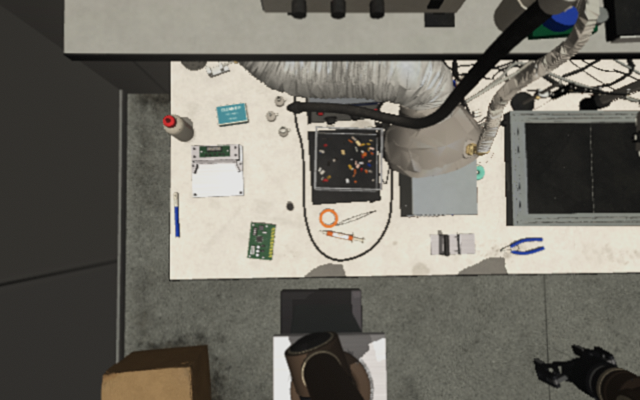

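View pics/scene0.png

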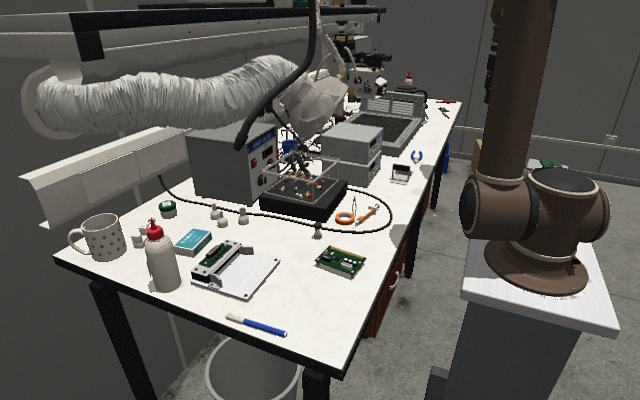

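The top view shows the board at about (262,241), the jig at (217,170) with its lip up-image, the paddle at (452,243), the vial at (290,206) and the pen at (177,215). In the scene view the board is at (340,261), the jig at (235,272) and the paddle at (400,173). I'll enlarge these.

```bash
python3 - <<'E'
from h import *
import pickle
t=pickle.load(open("top.pkl","rb"));s=pickle.load(open("scene.pkl","rb"))
def c(f,x,y,w,h,k):return cv2.resize(f["pixels"][y:y+h,x:x+w],None,fx=k,fy=k,interpolation=cv2.INTER_CUBIC)
a=np.hstack([c(t,240,210,50,60,5),c(t,425,220,60,60,5),c(t,185,140,50,60,5)])
b=np.hstack([c(s,310,235,60,50,5),c(s,385,155,30,50,5),c(s,190,235,70,50,5)])
w=max(a.shape[1],b.shape[1])
p=lambda m:np.pad(m,((0,0),(0,w-m.shape[1]),(0,0)))
cv2.imwrite("pics/c1.png",np.vstack([p(a),p(b)]))
for n,u,v in[("board",262,241),("paddle",452,243),("jig",217,170),("vial",290,206),("pen",177,215)]:print(n,onplane(t,u,v,10))
E
```

```text
board [415.79215858 189.03343588  10.        ]
paddle [ 402.20235502 -352.13192675   10.        ]
jig [618.74471374 315.03753247  10.        ]
vial [513.76540247 109.03551662  10.        ]
pen [492.44685851 426.90663966  10.        ]
```

View pics/c1.png

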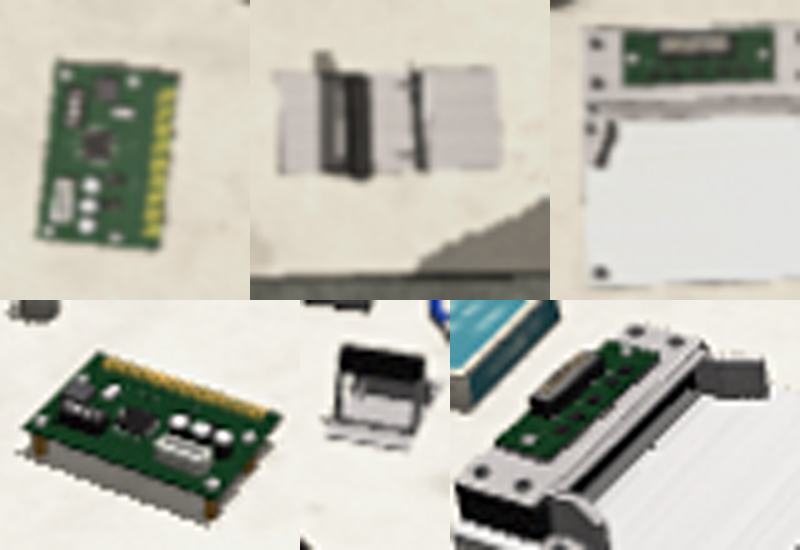

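Board: the gold edge faces image-right (world −y). Paddle: the handle is at image-left and the tip points to −y. Jig: the lip is towards world +x. So the paddle goes in from the board's +y side, then turns by about +90° to face the jig. I'll go above the paddle and look with the wrist camera.

```bash
python3 -m crank '{"turn":[[0,0,0.1],[0,0,0.2],[0,0,0.31],[0,0,0.31],[0,0,0.31],[0,0,0.31],[0,0,0.31]],"linear":[[0.055,-0.019,0],[0.11,-0.038,0],[0.165,-0.057,0],[0.22,-0.076,0],[0.286,-0.098,0],[0.286,-0.098,0],[0.286,-0.098,0]],"hand":[-0.2,-0.2,-0.2,-0.2,-0.2,-0.2,-0.2]}' 100
python3 - <<'E'
from h import *
import pickle
s=read_state();f=grab_frame("wrist");f["st"]=s
print(s["joint_pos"],s["tcp_pos"],s["eef_rot"],s["opening"],f["tool_from_camera"])
cv2.imwrite("pics/w1.png",f["pixels"]);pickle.dump(f,open("w1.pkl","wb"))
E
```

```text
time: 0.98
tcp_pos: [403.0, -318.7, 252.9]
eef_rot: [-3.141, 0.001, 0.002]
contact_force: [-0.0, -0.1, 0.2]
opening: 51.2
finger_force: 0.0
[-6.68857650e-01  1.05315817e-01 -6.37604106e-02  1.40268713e+00
 -3.82641580e-04  2.47042305e+00] [ 403.01634938 -318.67610288  252.86379383] [-3.14129090e+00  9.95239474e-04  2.31229080e-03] 51.180840137381296 [[-7.93643209e-04 -9.45196338e-01 -3.26501536e-01  8.48596040e+01]
 [ 9.99999620e-01 -8.68063602e-04  8.22281923e-05  1.19273979e-01]
 [-3.61145885e-04 -3.26501346e-01  9.45196668e-01 -1.22563551e+02]
 [ 0.00000000e+00  0.00000000e+00  0.00000000e+00  1.00000000e+00]]
```

View pics/w1.png

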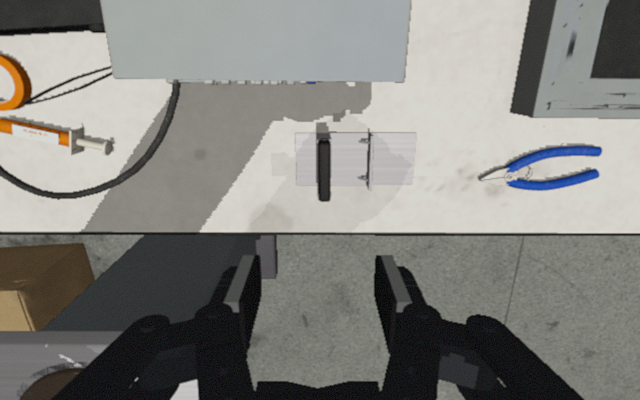

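The wrist view shows the paddle blade at columns 295–415, rows 132–185, the handle bar at column 324, rows 140–200, and the heel at column 369. J6 would run out of range on this side at the board, so I'll take the half-turn grip (yaw π), with a second look from there.

```bash
python3 -m crank '{"turn":[[0,0,-0.18],[0,0,-0.36],[0,0,-0.54],[0,0,-0.72],[0,0,-0.9],[0,0,-1.08],[0,0,-1.26],[0,0,-1.44],[0,0,-1.57],[0,0,-1.57]],"linear":[[0,0,0],[0,0,0],[0,0,0],[0,0,0],[0,0,0],[0,0,0],[0,0,0],[0,0,0],[0,0,0],[0,0,0]],"hand":[-0.2,-0.2,-0.2,-0.2,-0.2,-0.2,-0.2,-0.2,-0.2,-0.2]}' && python3 -m crank '{"turn":[[0,0,-0.18],[0,0,-0.36],[0,0,-0.54],[0,0,-0.72],[0,0,-0.9],[0,0,-1.08],[0,0,-1.26],[0,0,-1.44],[0,0,-1.57],[0,0,-1.57],[0,0,-1.57]],"linear":[[0,0,0],[0,0,0],[0,0,0],[0,0,0],[0,0,0],[0,0,0],[0,0,0],[0,0,0],[0,0,0],[0,0,0],[0,0,0]],"hand":[-0.2,-0.2,-0.2,-0.2,-0.2,-0.2,-0.2,-0.2,-0.2,-0.2,-0.2]}'
cat >> h.py <<'E'
from scipy.spatial.transform import Rotation as Ro
def wT(f):
    s=f["st"];A=np.eye(4);A[:3,:3]=Ro.from_euler("xyz",s["eef_rot"]).as_matrix();A[:3,3]=s["tcp_pos"]
    return A@np.array(f["tool_from_camera"])
E
python3 - <<'E'
from h import *
import pickle
s=read_state();f=grab_frame("wrist");f["st"]=s
print(s["joint_pos"],s["tcp_pos"],s["eef_rot"])
cv2.imwrite("pics/w2.png",f["pixels"]);pickle.dump(f,open("w2.pkl","wb"))
w=pickle.load(open("w1.pkl","rb"));T=wT(w)
for p in[(295,132),(295,185),(415,132),(415,185),(369,130),(369,188)]:print(p,onplane(w,*p,2.4,T))
for p in[(324,140),(324,200)]:print(p,onplane(w,*p,55,T))
E
```

```text
time: 2.28
tcp_pos: [401.6, -320.2, 253.3]
eef_rot: [-3.141, 0.0, 1.567]
contact_force: [-0.3, -0.6, 0.6]
opening: 51.2
finger_force: 0.0
time: 3.65
tcp_pos: [402.5, -319.4, 253.3]
eef_rot: [-3.142, -0.0, 3.137]
contact_force: [0.8, 0.3, -0.6]
opening: 51.5
finger_force: 0.0
[-6.70815185e-01  1.04656657e-01 -6.35559916e-02  1.40261699e+00
 -3.71508883e-05 -6.65943448e-01] [ 402.48407481 -319.41704076  253.29609826] [-3.14158402e+00 -4.91442367e-05  3.13672092e+00]
(295, 132) [ 430.88993441 -295.25008433    2.4       ]
(295, 185) [ 372.33888394 -294.12704568    2.4       ]
(415, 132) [ 431.09299385 -421.95453636    2.4       ]
(415, 185) [ 372.54109358 -427.36844588    2.4       ]
(369, 130) [ 433.10794819 -373.27161642    2.4       ]
(369, 188) [ 368.96751275 -376.45651079    2.4       ]
(324, 140) [ 431.71077302 -324.90265028   55.        ]
(324, 200) [ 373.5036124  -325.35639387   55.        ]
```

View pics/w2.png

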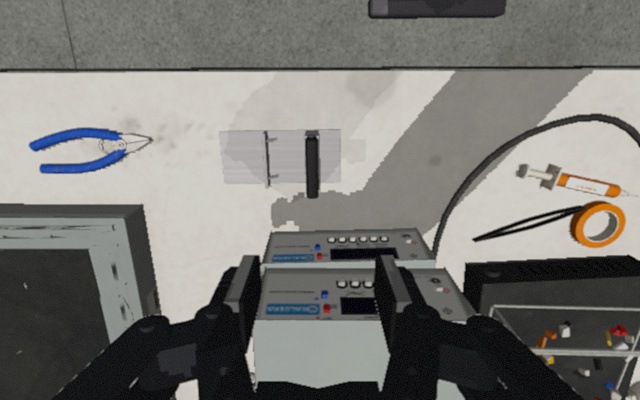

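The second view shows the handle bar at column 312, rows 133–197, with the blade at columns 220–340. I'll triangulate the bar from both wrist views.

```bash
python3 - <<'E'
from h import *
import pickle
R=[];ang=[]
for n,(x,y,w,h) in(("w1",(308,120,34,90)),("w2",(298,120,30,84))):
    f=pickle.load(open(n+".pkl","rb"));T=wT(f)
    g=f["pixels"][y:y+h,x:x+w].max(2);m=(g<38).astype(np.uint8)
    c=max(cv2.findContours(m,0,2)[0],key=cv2.contourArea);r=cv2.minAreaRect(c);print(n,r,cv2.boundingRect(c))
    bx=cv2.boundingRect(c);M=cv2.moments(c)
    # bar's far/near ends at top face
    R.append((f,T,(x+M["m10"]/M["m00"],y+M["m01"]/M["m00"])))
p,e=tri(ray(R[0][0],*R[0][2],R[0][1]),ray(R[1][0],*R[1][2],R[1][1]));print("bar",p,e)
f=R[1][0]
for q in[(220,131),(220,183),(340,130),(340,185),(267,131),(267,187)]:print(q,onplane(f,*q,2.4,R[1][1]))
E
```

```text
w1 ((15.5, 49.0), (58.0, 9.0), 90.0) (11, 20, 10, 59)
w2 ((13.567474365234375, 47.06401062011719), (59.97922897338867, 10.49636459350586), 88.49256896972656) (8, 17, 12, 61)
bar [ 409.17525085 -323.57865743   27.3953572 ] 0.4920073438174786
(220, 131) [ 374.0081108  -422.31587188    2.4       ]
(220, 183) [ 431.33692978 -427.82082216    2.4       ]
(340, 130) [ 373.68200491 -295.57411511    2.4       ]
(340, 185) [ 434.40038059 -294.63613223    2.4       ]
(267, 131) [ 374.295859  -372.6571004    2.4      ]
(267, 187) [ 436.27922347 -375.90135466    2.4       ]
```

```bash
python3 - <<'E'
from h import *
import pickle
a=pickle.load(open("w1.pkl","rb"));b=pickle.load(open("w2.pkl","rb"));A,B=wT(a),wT(b)
print(tri(ray(a,324,199.5,A),ray(b,312,137,B)),tri(ray(a,324,140,A),ray(b,312,198,B)))
for n,f,u,v,w,h in(("a",a,312,125,26,85),("b",b,300,125,26,85)):
    print(n);g=f["pixels"][v:v+h,u+8:u+16].max(2).mean(1).astype(int);print(list(zip(range(v,v+h),g))[::1])
E
```

```text
(array([ 372.74565656, -324.9124921 ,   51.4302992 ]), np.float64(1.0292998486616467)) (array([ 431.51186092, -324.95352737,   53.86807198]), np.float64(0.05745609814210186))
a
[(125, np.int64(136)), (126, np.int64(127)), (127, np.int64(122)), (128, np.int64(122)), (129, np.int64(122)), (130, np.int64(123)), (131, np.int64(122)), (132, np.int64(111)), (133, np.int64(84)), (134, np.int64(74)), (135, np.int64(73)), (136, np.int64(76)), (137, np.int64(72)), (138, np.int64(59)), (139, np.int64(62)), (140, np.int64(43)), (141, np.int64(21)), (142, np.int64(19)), (143, np.int64(29)), (144, np.int64(40)), (145, np.int64(50)), (146, np.int64(54)), (147, np.int64(55)), (148, np.int64(55)), (149, np.int64(53)), (150, np.int64(53)), (151, np.int64(54)), (152, np.int64(53)), (153, np.int64(53)), (154, np.int64(53)), (155, np.int64(54)), (156, np.int64(54)), (157, np.int64(52)), (158, np.int64(55)), (159, np.int64(52)), (160, np.int64(52)), (161, np.int64(53)), (162, np.int64(52)), (163, np.int64(53)), (164, np.int64(51)), (165, np.int64(52)), (166, np.int64(52)), (167, np.int64(53)), (168, np.in
[... 1984 characters left out ...]
7, np.int64(40)), (178, np.int64(42)), (179, np.int64(38)), (180, np.int64(40)), (181, np.int64(40)), (182, np.int64(39)), (183, np.int64(41)), (184, np.int64(39)), (185, np.int64(38)), (186, np.int64(39)), (187, np.int64(39)), (188, np.int64(39)), (189, np.int64(40)), (190, np.int64(38)), (191, np.int64(37)), (192, np.int64(39)), (193, np.int64(38)), (194, np.int64(36)), (195, np.int64(37)), (196, np.int64(35)), (197, np.int64(39)), (198, np.int64(83)), (199, np.int64(127)), (200, np.int64(134)), (201, np.int64(134)), (202, np.int64(133)), (203, np.int64(133)), (204, np.int64(133)), (205, np.int64(132)), (206, np.int64(133)), (207, np.int64(132)), (208, np.int64(133)), (209, np.int64(133))]
```

The bar is at (402, −325) with its top at about 55 mm, which agrees with the text. Descend and grip at 48 mm.

```bash
python3 -m crank '{"turn":[[0,0,0],[0,0,0],[0,0,0],[0,0,0],[0,0,0],[0,0,0],[0,0,0],[0,0,0],[0,0,0],[0,0,0],[0,0,0],[0,0,0]],"linear":[[0,-0.0056,0.05],[0,-0.0056,0.1],[0,-0.0056,0.14],[0,-0.0056,0.17],[0,-0.0056,0.19],[0,-0.0056,0.202],[0,-0.0056,0.202],[0,-0.0056,0.202],[0,-0.0056,0.202],[0,-0.0056,0.202],[0,-0.0056,0.202],[0,-0.0056,0.202]],"hand":[-0.2,-0.2,-0.2,-0.2,-0.2,-0.2,-0.2,1,1,1,1,1]}' 110 && python3 -m crank '{"turn":[[0,0,0],[0,0,0],[0,0,0],[0,0,0],[0,0,0],[0,0,0]],"linear":[[0,0,0],[0,0,0],[0,0,-0.02],[0,0,-0.06],[0,0,-0.1],[0,0,-0.1]],"hand":[1,1,1,1,1,1]}' 110
```

```text
time: 5.2
tcp_pos: [403.6, -325.1, 52.5]
eef_rot: [-3.14, 0.002, 3.141]
contact_force: [-0.3, 0.5, 6.1]
opening: 10.3
finger_force: 108.1
time: 5.95
tcp_pos: [404.3, -325.8, 154.5]
eef_rot: [-3.138, 0.005, 3.141]
contact_force: [0.3, -0.1, -1.1]
opening: 10.2
finger_force: 107.6
```

Paddle gripped and lifted. Carry it over to the board's +y side at height, and measure the board and jig meanwhile.

```bash
python3 -m crank '{"turn":[[0,0,0],[0,0,0],[0,0,0],[0,0,0],[0,0,0],[0,0,0],[0,0,0],[0,0,0]],"linear":[[0,0.02,-0.03],[0,0.06,-0.06],[0,0.11,-0.06],[0,0.16,-0.06],[0,0.21,-0.06],[0,0.26,-0.06],[0,0.31,-0.06],[0,0.33,-0.06]],"hand":[1,1,1,1,1,1,1,1]}' && python3 -m crank '{"turn":[[0,0,0],[0,0,0],[0,0,0],[0,0,0],[0,0,0],[0,0,0],[0,0,0],[0,0,0],[0,0,0]],"linear":[[0,0.04,0],[0,0.09,0],[0,0.14,0],[0,0.19,0],[0,0.24,0],[0,0.29,0],[0,0.33,0],[0,0.345,0],[0,0.345,0]],"hand":[1,1,1,1,1,1,1,1,1]}'
python3 - <<'E'
from h import *
import pickle
s=read_state();f=grab_frame("wrist");f["st"]=s
print(s["joint_pos"],s["tcp_pos"],s["eef_rot"],s["opening"])
cv2.imwrite("pics/w3.png",f["pixels"]);pickle.dump(f,open("w3.pkl","wb"))
t=pickle.load(open("top.pkl","rb"))
p=t["pixels"][215:265,240:290];h=cv2.cvtColor(p,cv2.COLOR_BGR2HSV);m=((h[...,1]>90)&(h[...,0]>15)&(h[...,0]<90)).astype(np.uint8)
c=max(cv2.findContours(cv2.morphologyEx(m,3,np.ones((5,5))),0,2)[0],key=cv2.contourArea);r=cv2.minAreaRect(c)
b=cv2.boxPoints(r)+[240,215]
for q in b:print(q,onplane(t,*q,17))
E
```

```text
time: 6.95
tcp_pos: [402.2, 7.4, 210.1]
eef_rot: [3.141, -0.002, -3.14]
contact_force: [-0.0, -0.2, -2.3]
opening: 10.2
finger_force: 107.7
time: 8.07
tcp_pos: [403.0, 350.4, 210.1]
eef_rot: [-3.14, -0.001, -3.141]
contact_force: [-0.2, -0.4, -1.3]
opening: 10.4
finger_force: 107.8
[ 7.15812421e-01  1.47532509e-01 -1.08717452e-01  1.31670320e+00
 -3.77427075e-04  7.15474672e-01] [403.00908123 350.35459347 210.12074256] [-3.13989295e+00 -1.38035515e-03 -3.14125567e+00] 10.413734842001068
[267.38462067 256.92307281] [371.38810626 173.52713434  17.        ]
[271.15385056 226.76923275] [455.63585828 162.35592262  17.        ]
[275.09231186 227.26154327] [454.09471703 151.30399077  17.        ]
[271.32308197 257.41538239] [369.8348029  162.52432461  17.        ]
```

View pics/w3.png

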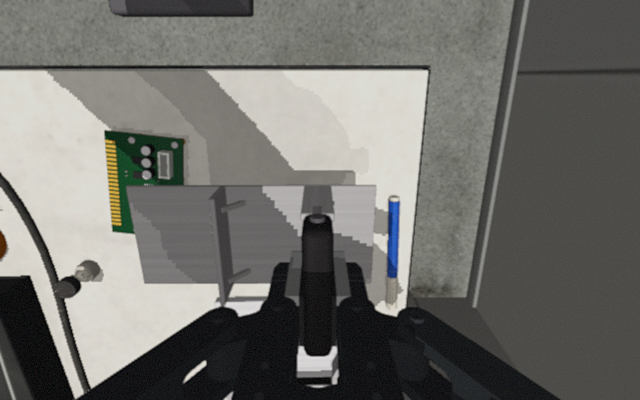

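The board is partly hidden by the paddle: the gold edge runs (106,131)–(115,232) and the top corner is (184,138). A 70 mm shift will clear it and gives a second view.

```bash
python3 -m crank '{"turn":[[0,0,0],[0,0,0],[0,0,0],[0,0,0]],"linear":[[-0.04,0,0],[-0.085,0,0],[-0.085,0,0],[-0.085,0,0]],"hand":[1,1,1,1]}'
python3 - <<'E'
from h import *
import pickle
s=read_state();f=grab_frame("wrist");f["st"]=s
print(s["tcp_pos"],s["eef_rot"])
pickle.dump(f,open("w4.pkl","wb"))
g=pickle.load(open("w3.pkl","rb"))
a=cv2.resize(f["pixels"][0:200,60:260],None,fx=2.8,fy=2.8,interpolation=cv2.INTER_CUBIC)
cv2.imwrite("pics/w4.png",a)
E
```

```text
time: 8.62
tcp_pos: [488.2, 348.8, 211.1]
eef_rot: [-3.141, -0.001, 3.139]
contact_force: [-0.3, 0.8, -0.5]
opening: 10.3
finger_force: 107.8
[488.24009443 348.78853202 211.14430832] [-3.14096249e+00 -9.17827527e-04  3.13894433e+00]
```

View pics/w4.png

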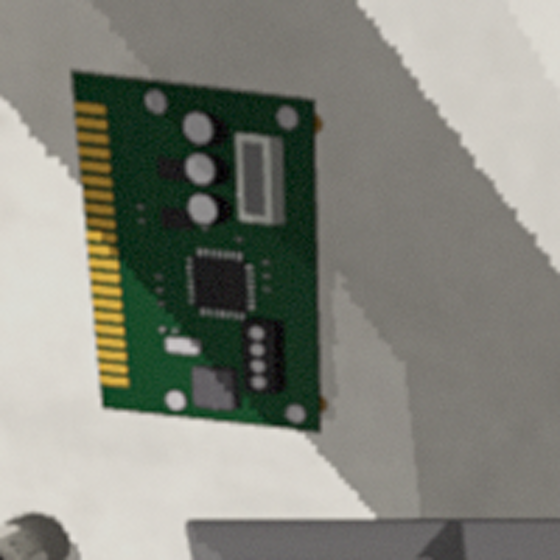

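Board fully visible: its crop corners are (73,71), (313,98), (320,430), (103,406), i.e. full-frame (86.1,25.4), (171.8,35), (174.3,153.6), (96.8,145).

```bash
python3 - <<'E'
from h import *
import pickle
a=pickle.load(open("w4.pkl","rb"));b=pickle.load(open("w3.pkl","rb"));A,B=wT(a),wT(b)
C=[(86.1,25.4),(171.8,35),(174.3,153.6),(96.8,145)]
P=np.array([onplane(a,*c,17.4,A) for c in C]);print(P)
print([np.linalg.norm(P[i]-P[(i+1)%4]) for i in range(4)],"centre",P.mean(0))
d=(P[0]+P[3]-P[1]-P[2])/2;e=P[0]-P[3];f=P[1]-P[2]
print("yaw x",np.arctan2(d[1],d[0]),[np.arctan2(v[1],v[0])-np.pi/2 for v in(-e,-f)])
for c,q in((C[0],(105.5,131)),(C[1],(185,138.5)),(C[3],(114,232.5))):print(tri(ray(a,*c,A),ray(b,*q,B)))
s=pickle.load(open("scene.pkl","rb"));t=pickle.load(open("top.pkl","rb"))
# scene crop corners (5x, off 310,235; displayed y offset 300)
for c in[(100,352),(22,425),(212,502),(282,425)]:
    q=(310+c[0]/5,235+(c[1]-300)/5);print("scene",q,onplane(s,*q,17.4))
for c in[(57,60),(180,72),(158,250),(37,238)]:
    q=(240+c[0]/5,210+c[1]/5);print("top",q,onplane(t,*q,17.4))
E
```

```text
[[365.21959594 159.99165797  17.4       ]
 [372.70491551 229.09213892  17.4       ]
 [471.72369405 217.7215874   17.4       ]
 [463.5552091  148.36166486  17.4       ]]
[np.float64(69.50472268786993), np.float64(99.66949354625788), np.float64(69.83926546488757), np.float64(99.02095512777213)] centre [418.30085365 188.79176229  17.4       ]
yaw x -1.6833744856705344 [np.float64(-1.6885178605443691), np.float64(-1.6851278137645733)]
(array([365.63423578, 162.16626608,  20.58179864]), np.float64(0.4707113452725822))
(array([372.78950293, 230.1785134 ,  17.94214797]), np.float64(1.6476118479587285))
(array([462.10434445, 153.67662391,  24.98124314]), np.float64(0.8580773734686413))
scene (330.0, 245.4) [459.67458435 151.58852391  17.4       ]
scene (314.4, 260.0) [469.84436038 219.16012453  17.4       ]
scene (352.4, 275.4) [372.14466779 234.86323876  17.4       ]
scene (366.4, 260.0) [361.2591436  170.83715397  17.4       ]
top (251.4, 222.0) [469.81972376 217.62113131  17.4       ]
top (276.0, 224.4) [462.10905679 148.65840259  17.4       ]
top (271.6, 260.0) [362.6545949  161.76989381  17.4       ]
top (247.4, 257.6) [370.459263   229.25529898  17.4       ]
```

Board centre is about (418, 189), its yaw −1.686, and the sizes and height agree with the text. Align the paddle with it, 20 mm short of the plain edge, and come down.

```bash
python3 -m crank '{"turn":[[0,0,0.05],[0,0,0.115],[0,0,0.115],[0,0,0.115],[0,0,0.115],[0,0,0.115],[0,0,0.115],[0,0,0.115]],"linear":[[0.03,-0.004,0],[0.0526,-0.008,0.04],[0.0526,-0.008,0.08],[0.0526,-0.008,0.11],[0.0526,-0.008,0.13],[0.0526,-0.008,0.14],[0.0526,-0.008,0.14],[0.0526,-0.008,0.14]],"hand":[1,1,1,1,1,1,1,1]}'
python3 - <<'E'
from h import *
import pickle
s=read_state();f=grab_frame("wrist");f["st"]=s
print(s["tcp_pos"],s["eef_rot"],s["contact_force"])
pickle.dump(f,open("w5.pkl","wb"));cv2.imwrite("pics/w5.png",f["pixels"])
E
```

```text
time: 9.68
tcp_pos: [436.2, 342.7, 72.5]
eef_rot: [3.14, 0.001, 3.026]
contact_force: [0.7, 0.1, -1.0]
opening: 9.9
finger_force: 107.9
[436.17359285 342.68653454  72.4647151 ] [3.14034775e+00 1.21940297e-03 3.02592951e+00] [ 0.65459216  0.06014607 -0.98570126]
```

View pics/w5.png

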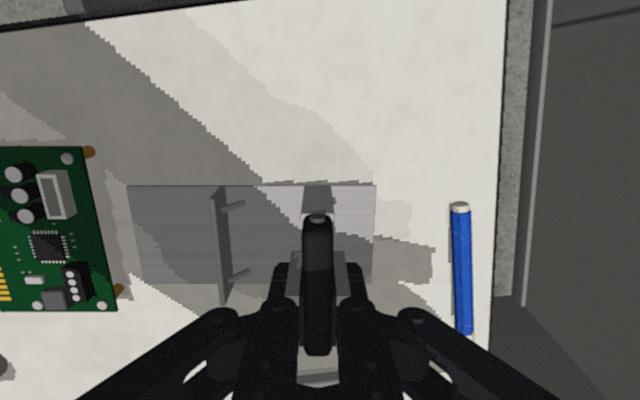

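The plain edge runs (84,146)–(117,311) and the blade tip (128,186)–(143,283). Now check the lateral alignment numerically.

```bash
python3 - <<'E'
from h import *
import pickle
a=pickle.load(open("w5.pkl","rb"));A=wT(a);s=a["st"]
o=s["tcp_pos"];y=s["eef_rot"][2]+np.pi/2;d=np.array([np.cos(y),np.sin(y)]);n=np.array([-d[1],d[0]])
def rel(q,z):
    p=onplane(a,*q,z,A)[:2]-o[:2];return (p@d).round(1),(p@n).round(1)
for q in[(128,186),(143,283),(375,184),(373,283)]:print("paddle",rel(q,22.4))
for q in[(84,146),(117,311)]:print("edge",rel(q,17.4))
for q in[(88,152),(118,290)]:print("standoff",rel(q,10))
E
```

```text
paddle (np.float64(97.4), np.float64(-29.8))
paddle (np.float64(99.1), np.float64(27.9))
paddle (np.float64(-29.6), np.float64(-30.8))
paddle (np.float64(-31.5), np.float64(28.0))
edge (np.float64(118.9), np.float64(-49.6))
edge (np.float64(120.9), np.float64(50.7))
standoff (np.float64(122.4), np.float64(-45.0))
standoff (np.float64(122.4), np.float64(40.9))
```

Everything is centred within about 1 mm. Lower, insert 69 mm, lift gently.

```bash
python3 -m crank '{"turn":[[0,0,0],[0,0,0],[0,0,0],[0,0,0],[0,0,0],[0,0,0],[0,0,0],[0,0,0],[0,0,0],[0,0,0],[0,0,0],[0,0,0]],"linear":[[0,0,0.01],[0,0,0.017],[0,0,0.017],[0,-0.015,0.017],[0,-0.03,0.017],[0,-0.045,0.017],[0,-0.055,0.017],[0,-0.062,0.017],[0,-0.066,0.017],[0,-0.069,0.017],[0,-0.069,0.017],[0,-0.069,0.017]],"hand":[1,1,1,1,1,1,1,1,1,1,1,1]}' && python3 -m crank '{"turn":[[0,0,0],[0,0,0],[0,0,0],[0,0,0],[0,0,0],[0,0,0],[0,0,0],[0,0,0],[0,0,0],[0,0,0],[0,0,0]],"linear":[[0,0,-0.004],[0,0,-0.007],[0,0,-0.009],[0,0,-0.011],[0,0,-0.013],[0,0,-0.017],[0,0,-0.022],[0,0,-0.028],[0,0,-0.034],[0,0,-0.038],[0,0,-0.04]],"hand":[1,1,1,1,1,1,1,1,1,1,1]}'
python3 - <<'E'
from h import *
import pickle
s=read_state();f=grab_frame("wrist");f["st"]=s
print(s["tcp_pos"],s["eef_rot"],s["contact_force"])
pickle.dump(f,open("w6.pkl","wb"));cv2.imwrite("pics/w6.png",np.vstack([f["pixels"][100:350],grab_frame("scene")["pixels"][150:350]]))
E
```

```text
time: 11.22
tcp_pos: [427.9, 274.0, 54.3]
eef_rot: [3.142, -0.0, 3.026]
contact_force: [-0.1, -0.1, -1.9]
opening: 10.0
finger_force: 107.8
time: 12.6
tcp_pos: [428.0, 273.9, 94.7]
eef_rot: [3.141, 0.0, 3.026]
contact_force: [0.7, -0.6, -2.8]
opening: 10.4
finger_force: 107.7
[427.96165136 273.85815746  94.68013149] [3.14128609e+00 3.66621938e-04 3.02581976e+00] [ 0.7096936  -0.57332307 -2.84052438]
```

View pics/w6.png

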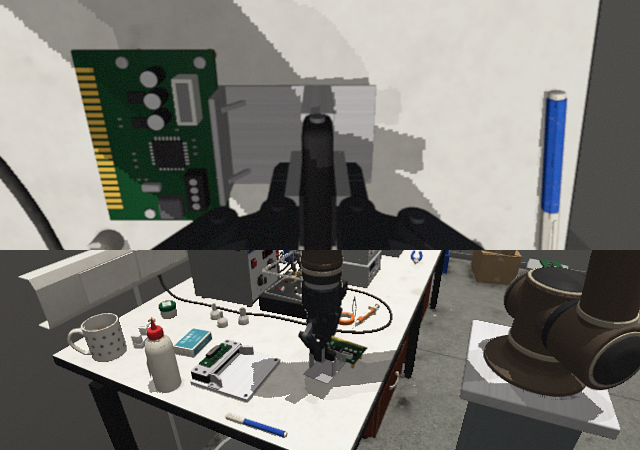

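The board is seated on the blade against the heel and lifted. Raise it and swing about +97° to face the jig, then look at the jig.

```bash
python3 -m crank '{"turn":[[0,0,0],[0,0,-0.03],[0,0,-0.1],[0,0,-0.2],[0,0,-0.3],[0,0,-0.4],[0,0,-0.5],[0,0,-0.6],[0,0,-0.7],[0,0,-0.78],[0,0,-0.83],[0,0,-0.84]],"linear":[[0,0.002,-0.01],[-0.002,0.006,-0.025],[-0.005,0.01,-0.038],[-0.008,0.015,-0.045],[-0.012,0.022,-0.045],[-0.016,0.03,-0.045],[-0.02,0.038,-0.045],[-0.023,0.044,-0.045],[-0.023,0.044,-0.045],[-0.023,0.044,-0.045],[-0.023,0.044,-0.045],[-0.023,0.044,-0.045]],"hand":[1,1,1,1,1,1,1,1,1,1,1,1]}' && python3 -m crank '{"turn":[[0,0,-0.03],[0,0,-0.1],[0,0,-0.2],[0,0,-0.3],[0,0,-0.4],[0,0,-0.5],[0,0,-0.6],[0,0,-0.7],[0,0,-0.78],[0,0,-0.83],[0,0,-0.846],[0,0,-0.846]],"linear":[[0,0,0],[0,0,0],[0,0,0],[0,0,0],[0,0,0],[0,0,0],[0,0,0],[0,0,0],[0,0,0],[0,0,0],[0,0,0],[0,0,0]],"hand":[1,1,1,1,1,1,1,1,1,1,1,1]}'
python3 - <<'E'
from h import *
import pickle
s=read_state();f=grab_frame("wrist");f["st"]=s
print(s["joint_pos"],s["tcp_pos"],s["eef_rot"],s["contact_force"])
pickle.dump(f,open("w7.pkl","wb"))
t=pickle.load(open("top.pkl","rb"))
for q in[(191.6,196.6),(243.5,196.5),(191.6,145.5),(242,145)]:print(onplane(t,*q,12))
T=wT(f)
for x in(542,616,690):
  for y in(243,315,387):print((x,y),proj(f,np.array([x,y,12.]),T).round())
E
```

```text
time: 14.2
tcp_pos: [456.1, 315.2, 140.2]
eef_rot: [-3.142, 0.001, -2.416]
contact_force: [0.4, -0.4, -2.2]
opening: 10.1
finger_force: 107.7
time: 15.7
tcp_pos: [455.8, 314.8, 139.4]
eef_rot: [-3.142, -0.0, -1.572]
contact_force: [0.5, 0.2, -2.2]
opening: 10.0
finger_force: 107.7
[ 6.04510555e-01  2.03390212e-01 -1.97740798e-01  1.16965640e+00
 -5.21426649e-05 -9.65417382e-01] [455.78596276 314.83005692 139.37456552] [-3.14155565e+00 -3.78037292e-05 -1.57166472e+00] [ 0.52419514  0.23771205 -2.16643396]
[543.74972947 385.80345386  12.        ]
[542.29274106 240.21896211  12.        ]
[689.07426163 385.99148717  12.        ]
[689.41985985 243.76419783  12.        ]
(542, 243) [192.  95.]
(542, 315) [203. 195.]
(542, 387) [213. 278.]
(616, 243) [84. 95.]
(616, 315) [105. 195.]
(616, 387) [122. 278.]
(690, 243) [-23.  96.]
(690, 315) [  7. 195.]
(690, 387) [ 32. 278.]
```

```bash
python3 - <<'E'
from h import *
import pickle
f=pickle.load(open("w7.pkl","rb"));t=pickle.load(open("top.pkl","rb"));s=pickle.load(open("scene.pkl","rb"))
r=lambda f,x,y,w,h,k:cv2.resize(f["pixels"][y:y+h,x:x+w],None,fx=k,fy=k,interpolation=cv2.INTER_CUBIC)
W=r(f,0,60,230,250,2);b=np.vstack([r(t,185,138,64,64,5),r(s,185,235,100,70,3.2)])
W=np.pad(W,((0,max(0,b.shape[0]-500)),(0,0),(0,0)));b=b[:W.shape[0]];print(W.shape,b.shape)
cv2.imwrite("pics/j.png",np.hstack([W,np.pad(b,((0,W.shape[0]-b.shape[0]),(0,0),(0,0)))]))
E
```

```text
(544, 460, 3) (544, 320, 3)
```

View pics/j.png

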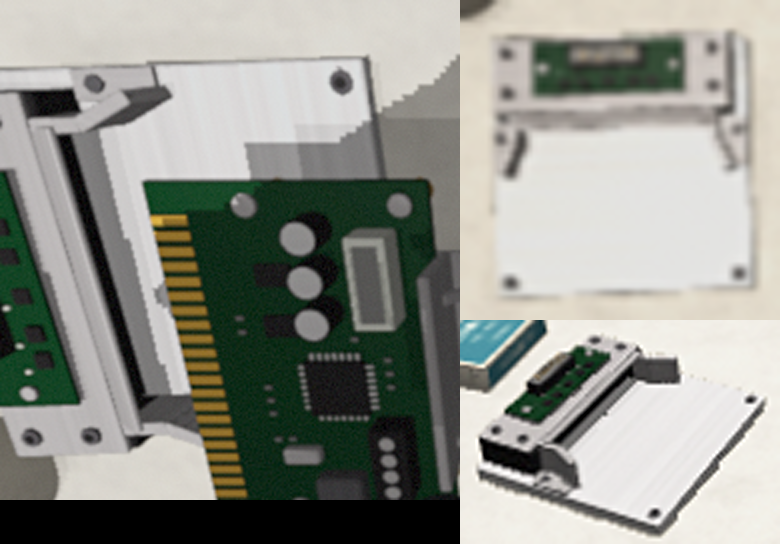

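The picture shows the plate's near front corner at wrist pixel (184,88), its front edge through (190,147.5), its side edge through (75,91), and the lip front edge (20,125)–(67,280). The top view gives front corners (192.4,197.4) and (244,196).

```bash
python3 - <<'E'
from h import *
import pickle
f=pickle.load(open("w7.pkl","rb"));t=pickle.load(open("top.pkl","rb"));s=pickle.load(open("scene.pkl","rb"));T=wT(f)
a,b,c=[onplane(f,*q,12,T) for q in[(184,88),(190,147.5),(75,91.5)]]
print(a,b,c,"front yaw",np.arctan2(-(b-a)[0],(b-a)[1]),"side yaw",np.arctan2((c-a)[1],(c-a)[0]))
for z in(31,36,40):
  p,q=[onplane(f,*q,z,T) for q in[(20,125),(67,280)]];print("lip",z,p,q,np.arctan2(-(q-p)[0],(q-p)[1]))
P=[onplane(t,*q,12) for q in[(192.4,197.4),(244,196),(191,145.2),(243,145)]];print(np.round(P,1))
S=[onplane(s,185+x/3.2,235+y/3.2,12) for x,y in[(660-460,533-320),(765-460,400-320),(478-460,468-320)]];print("scene",np.round(S,1))
print("tri corner",tri(ray(f,184,88,T),ray(t,244,196)),tri(ray(f,184,88,T),ray(s,185+305/3.2,235+80/3.2)))
# board: gold edge/plain edge corners, z = tcp-52.5+2.4+..
zb=139.4-52.5+2.4+2.4
for q in[(72.5,151),(214,151)]:print("board corner",onplane(f,*q,zb,T))
E
```

```text
[546.9678333  238.41611659  12.        ] [547.7639561  279.26319706  12.        ] [621.74664147 240.52193103  12.        ] front yaw -0.019487855963102152 side yaw 0.02815313734110557
lip 31 [649.76202851 260.55350718  31.        ] [646.32840247 376.74335562  31.        ] 0.02954326104133571
lip 36 [645.57269747 259.90089418  36.        ] [642.21341142 373.575165    36.        ] 0.02954326104133611
lip 40 [642.22123263 259.37880377  40.        ] [638.92141858 371.0406125   40.        ] 0.029543261041336047
[[541.5 383.6  12. ]
 [543.7 238.8  12. ]
 [689.9 387.7  12. ]
 [689.4 240.9  12. ]]
scene [[537.4 389.7  12. ]
 [544.7 245.   12. ]
 [683.  389.1  12. ]]
tri corner (array([543.22030617, 237.72941412,  21.87466586]), np.float64(0.7990319141242078)) (array([548.86420878, 238.55035916,   6.26333795]), np.float64(0.36140837821199495))
board corner [576.54585503 265.30584502  91.7       ]
board corner [507.0140585  265.43944107  91.7       ]
```

Jig origin is about (618, 312.7) with yaw about +0.025 (the views agree). Move over the plate with the board's edge just short of the cheeks, feet 7 mm above the plate.

```bash
python3 -m crank '{"turn":[[0,0,-0.01],[0,0,-0.025],[0,0,-0.025],[0,0,-0.025],[0,0,-0.025],[0,0,-0.025],[0,0,-0.025],[0,0,-0.025],[0,0,-0.025],[0,0,-0.025],[0,0,-0.025]],"linear":[[0.002,-0.005,0],[0.005,-0.015,0],[0.005,-0.028,0],[0.005,-0.037,0.005],[0.005,-0.041,0.015],[0.005,-0.041,0.028],[0.005,-0.041,0.04],[0.005,-0.041,0.05],[0.005,-0.041,0.055],[0.005,-0.041,0.055],[0.005,-0.041,0.055]],"hand":[1,1,1,1,1,1,1,1,1,1,1]}'
python3 - <<'E'
from h import *
import pickle
s=read_state();f=grab_frame("wrist");f["st"]=s;T=wT(f);pickle.dump(f,open("w8.pkl","wb"))
print(s["tcp_pos"],s["eef_rot"],s["contact_force"])
p=f["pixels"];h=cv2.cvtColor(p,cv2.COLOR_BGR2HSV)
m=((h[...,0]>12)&(h[...,0]<32)&(h[...,1]>120)&(h[...,2]>70)).astype(np.uint8)
m[:,200:]=0;m=cv2.morphologyEx(m,3,np.ones((9,3)))
c=max(cv2.findContours(m,0,2)[0],key=cv2.contourArea)[:,0]
print("gold",c.min(0),c.max(0))
for q in(c[c[:,1].argmin()],c[c[:,1].argmax()]):
  w=onplane(f,*map(float,q),s["tcp_pos"][2]-52.5+4.8,T)[:2]-[618.1,312.7];y=.025
  print(q,"in jig",w[0]*np.cos(y)+w[1]*np.sin(y),-w[0]*np.sin(y)+w[1]*np.cos(y))
E
```

```text
time: 17.12
tcp_pos: [497.0, 310.0, 84.8]
eef_rot: [-3.141, 0.0, -1.546]
contact_force: [-0.4, -0.2, -1.6]
opening: 10.3
finger_force: 107.8
[496.97851075 310.00130541  84.77667649] [-3.14090158e+00  4.22403135e-04 -1.54633044e+00] [-0.42383817 -0.24663009 -1.61824479]
gold [ 75 167] [123 308]
[ 76 167] in jig -0.19095962567644365 -41.04774618957536
[108 308] in jig 0.2271483978639912 42.52445037263256
```

The contact edge is at jig x≈0, centred, straight. Set down and drop the blade clear.

```bash
python3 -m crank '{"turn":[[0,0,0],[0,0,0],[0,0,0],[0,0,0],[0,0,0],[0,0,0],[0,0,0],[0,0,0],[0,0,0],[0,0,0]],"linear":[[0,0,0.003],[0,0,0.005],[0,0,0.006],[0,0,0.007],[0,0,0.008],[0,0,0.009],[0,0,0.01],[0,0,0.012],[0,0,0.0138],[0,0,0.0138]],"hand":[1,1,1,1,1,1,1,1,1,1]}'
python3 - <<'E'
from h import *
import pickle
s=read_state();print(s["tcp_pos"],s["contact_force"],s["moment"])
f=grab_frame("wrist");f["st"]=s;T=wT(f);p=f["pixels"];h=cv2.cvtColor(p,cv2.COLOR_BGR2HSV)
m=((h[...,0]>12)&(h[...,0]<32)&(h[...,1]>120)&(h[...,2]>70)).astype(np.uint8)
m[:,200:]=0;m=cv2.morphologyEx(m,3,np.ones((9,3)));c=max(cv2.findContours(m,0,2)[0],key=cv2.contourArea)[:,0]
for q in(c[c[:,1].argmin()],c[c[:,1].argmax()]):
  w=onplane(f,*map(float,q),29.4,T)[:2]-[618.1,312.7];y=.025
  print(q,"in jig",w[0]*np.cos(y)+w[1]*np.sin(y),-w[0]*np.sin(y)+w[1]*np.cos(y))
E
```

```text
time: 18.42
tcp_pos: [496.6, 309.7, 70.3]
eef_rot: [3.141, -0.0, -1.546]
contact_force: [0.4, -0.2, -1.4]
opening: 10.1
finger_force: 107.9
[496.63723322 309.69384928  70.25589347] [ 0.42369596 -0.24217678 -1.36505503] [-0.00880136  0.0217261   0.0151947 ]
[ 66 171] in jig -0.2432825617952219 -41.17471538992591
[100 316] in jig 0.3816354828502958 42.28593617697288
```

Board is standing on the plate. Push in to just before the contact bar, then slowly with force checks.

```bash
python3 -m crank '{"turn":[[0,0,0],[0,0,0],[0,0,0],[0,0,0],[0,0,0],[0,0,0],[0,0,0],[0,0,0],[0,0,0],[0,0,0],[0,0,0],[0,0,0]],"linear":[[0,-0.002,0],[0,-0.005,0],[0,-0.008,0],[0,-0.011,0],[0,-0.014,0],[0,-0.017,0],[0,-0.02,0],[0,-0.023,0],[0,-0.026,0],[0,-0.029,0],[0,-0.031,0],[0,-0.031,0]],"hand":[1,1,1,1,1,1,1,1,1,1,1,1]}'
cat > g.py <<'E'
from h import *
s=read_state();print(s["tcp_pos"],s["eef_rot"],s["contact_force"],s["moment"])
f=grab_frame("wrist");f["st"]=s;T=wT(f);p=f["pixels"];h=cv2.cvtColor(p,cv2.COLOR_BGR2HSV)
# plain-edge corners of the board: green mask
m=((h[...,0]>45)&(h[...,0]<85)&(h[...,1]>100)).astype(np.uint8);m[:,:45]=0;m[:,330:]=0
m=cv2.morphologyEx(cv2.morphologyEx(m,3,np.ones((9,9))),2,np.ones((3,3)))
c=max(cv2.findContours(m,0,2)[0],key=cv2.contourArea)[:,0].astype(float)
cv2.imwrite("pics/g%d.png"%int(s["time"]*100),p)
for v in((c[:,0]-c[:,1]).argmax(),(c[:,0]+c[:,1]).argmax()):
  q=c[v];w=onplane(f,*q,29.4,T)[:2]-[618.1,312.7];y=.025
  print(q,"in jig",w[0]*np.cos(y)+w[1]*np.sin(y),-w[0]*np.sin(y)+w[1]*np.cos(y))
E
python3 g.py
```

```text
time: 19.98
tcp_pos: [528.0, 310.6, 70.5]
eef_rot: [-3.141, 0.0, -1.547]
contact_force: [0.0, 0.1, -1.2]
opening: 10.2
finger_force: 107.9
[527.97096783 310.55168581  70.49391174] [-3.14144135e+00  1.13390712e-05 -1.54650548e+00] [ 0.03511406  0.13660486 -1.18778649] [0.04081926 0.03981511 0.02234201]
[209. 153.] in jig -38.42237875498138 -49.69073958662535
[219. 307.] in jig -35.129123043015504 36.659348672373234
```

```bash
python3 -m crank '{"turn":[[0,0,0],[0,0,0],[0,0,0],[0,0,0],[0,0,0],[0,0,0],[0,0,0]],"linear":[[0,-0.0015,0],[0,-0.003,0],[0,-0.005,0],[0,-0.007,0],[0,-0.009,0],[0,-0.01,0],[0,-0.01,0]],"hand":[1,1,1,1,1,1,1]}' 120 && python3 -m crank '{"turn":[[0,0,0],[0,0,0],[0,0,0],[0,0,0],[0,0,0]],"linear":[[0,-0.001,0],[0,-0.002,0],[0,-0.003,0],[0,-0.003,0],[0,-0.003,0]],"hand":[1,1,1,1,1]}'; python3 g.py
```

```text
time: 20.9
tcp_pos: [537.9, 310.8, 70.4]
eef_rot: [-3.141, -0.0, -1.546]
contact_force: [0.7, 0.0, -1.0]
opening: 10.3
finger_force: 118.0
time: 21.52
tcp_pos: [539.1, 310.7, 70.2]
eef_rot: [3.138, -0.0, -1.546]
contact_force: [-7.4, -1.2, 1.9]
opening: 9.9
finger_force: 118.7
[539.07601474 310.66326714  70.23347288] [ 3.13833527e+00 -2.77427959e-04 -1.54581667e+00] [-7.39089154 -1.17688314  1.90666908] [-0.15153674  1.41123181  0.04072663]
[209. 154.] in jig -27.512617359611145 -49.44404929003705
[227. 314.] in jig -28.362881933270863 40.80823490524125
```

The bar has started (7.4 N). Keep pushing, watching for the stop.

```bash
python3 -m crank '{"turn":[[0,0,0],[0,0,0],[0,0,0],[0,0,0],[0,0,0]],"linear":[[0,-0.001,0],[0,-0.002,0],[0,-0.003,0],[0,-0.003,0],[0,-0.003,0]],"hand":[1,1,1,1,1]}' && python3 -m crank '{"turn":[[0,0,0],[0,0,0],[0,0,0],[0,0,0],[0,0,0]],"linear":[[0,-0.001,0],[0,-0.002,0],[0,-0.002,0],[0,-0.002,0],[0,-0.002,0]],"hand":[1,1,1,1,1]}'; python3 g.py;  python3 -m crank '{"turn":[[0,0,0],[0,0,0],[0,0,0],[0,0,0],[0,0,0]],"linear":[[0,-0.001,0],[0,-0.002,0],[0,-0.002,0],[0,-0.002,0],[0,-0.002,0]],"hand":[1,1,1,1,1]}'; python3 g.py
```

```text
time: 22.2
tcp_pos: [541.2, 310.7, 70.3]
eef_rot: [3.137, -0.0, -1.546]
contact_force: [-9.7, -1.5, 3.5]
opening: 10.1
finger_force: 118.9
time: 22.82
tcp_pos: [542.6, 310.7, 70.3]
eef_rot: [3.136, -0.0, -1.545]
contact_force: [-12.7, -0.4, 5.4]
opening: 10.0
finger_force: 119.2
[542.565369   310.72033524  70.34513341] [ 3.13562373e+00 -1.23953149e-04 -1.54538580e+00] [-12.69496055  -0.43240291   5.36020534] [-0.10769027  2.5041135   0.00620644]
[210. 154.] in jig -24.59938337743545 -49.45188637899855
[226. 313.] in jig -24.514208571058276 40.12701888195946
time: 23.5
tcp_pos: [544.0, 310.8, 70.4]
eef_rot: [3.135, -0.0, -1.545]
contact_force: [-14.6, -0.7, 6.6]
opening: 10.1
finger_force: 119.4
[544.00330918 310.77991338  70.39086287] [ 3.13461139e+00 -4.88979559e-05 -1.54519192e+00] [-14.6067537   -0.69425761   6.63959231] [-0.2494019  3.0088261  0.0127333]
[210. 154.] in jig -23.19712271475625 -49.41710669779973
[222. 314.] in jig -20.85282254817437 40.814721907535244
```

```bash
cat > g2.py <<'E'
from h import *
s=read_state();f=grab_frame("wrist");f["st"]=s;T=wT(f);p=f["pixels"].astype(float)
g=p[...,1]-p[...,2]  # green minus red: drops across the plain edge
R=[]
for v in range(160,175):
  r=cv2.GaussianBlur(g[v:v+1,190:225],(3,1),0)[0];d=np.diff(r);i=d.argmin();i=min(max(i,1),len(d)-2)
  o=(d[i-1]-d[i+1])/(2*(d[i-1]-2*d[i]+d[i+1]));w=onplane(f,190.5+i+o,float(v),29.4,T)[:2]-[618.1,312.7];R.append(w[0]+.025*w[1])
cv2.imwrite("pics/g%d.png"%int(s["time"]*100),f["pixels"])
print("plain edge jig x",np.median(R),np.std(R),"F",s["contact_force"],"M",s["moment"],"tcp",s["tcp_pos"])
E
python3 g2.py
python3 -m crank '{"turn":[[0,0,0],[0,0,0],[0,0,0],[0,0,0]],"linear":[[0,-0.001,0],[0,-0.002,0],[0,-0.002,0],[0,-0.002,0]],"hand":[1,1,1,1]}' >/dev/null; python3 g2.py
python3 -m crank '{"turn":[[0,0,0],[0,0,0],[0,0,0],[0,0,0]],"linear":[[0,-0.001,0],[0,-0.002,0],[0,-0.002,0],[0,-0.002,0]],"hand":[1,1,1,1]}' >/dev/null; python3 g2.py
```

```text
plain edge jig x -23.216169859732048 0.12857277785403257 F [-14.45247919  -0.79523947   7.18641038] M [-0.2964996   2.95715782 -0.03496389] tcp [543.98358847 310.7989279   70.39020735]
plain edge jig x -21.730680028839892 0.11264768160903794 F [-16.56362895  -1.47926055   8.63116727] M [-2.67144320e-01  3.39030317e+00  6.72937308e-04] tcp [545.40853087 310.81746047  70.42381503]
plain edge jig x -20.473072766224487 2.3610460535849374 F [-18.21408558  -1.6390672   10.44789034] M [-0.27696562  3.87559029 -0.0149954 ] tcp [546.75533098 310.83597662  70.44011331]
```

```bash
ls pics/g*; python3 - <<'E'
from h import *
import glob
F=sorted(glob.glob("pics/g*.png"),key=lambda n:int(n[6:-4]));I=[cv2.imread(n,0) for n in F]
def tr(a,b,x,y,w,h):
    r=cv2.matchTemplate(b[y-12:y+h+12,x-12:x+w+12],a[y:y+h,x:x+w],cv2.TM_CCOEFF_NORMED);_,s,_,m=cv2.minMaxLoc(r)
    i,j=m[1],m[0]
    q=lambda l,c,rr:(l-rr)/(2*(l-2*c+rr))
    dx=q(r[i,j-1],r[i,j],r[i,j+1]) if 0<j<r.shape[1]-1 else 0
    return round(j-12+dx,2),i-12,round(s,3)
for k in range(1,len(F)):
    print(F[k],"board",tr(I[k-1],I[k],150,165,50,70),"heel/paddle",tr(I[k-1],I[k],225,190,45,60),"plate hole",tr(I[k-1],I[k],120,75,160,50),"jig left",tr(I[k-1],I[k],14,110,60,120))
E
```

```text
pics/g1997.png
pics/g2152.png
pics/g2282.png
pics/g2350.png
pics/g2355.png
pics/g2410.png
pics/g2465.png
pics/g2152.png board (np.float32(0.02), 0, 0.989) heel/paddle (np.float32(0.02), 0, 0.979) plate hole (12, 0, 0.77) jig left (12, 0, 0.772)
pics/g2282.png board (np.float32(0.14), 0, 0.992) heel/paddle (np.float32(0.03), 0, 0.979) plate hole (np.float32(6.15), 0, 0.931) jig left (np.float32(7.03), 0, 0.994)
pics/g2350.png board (np.float32(0.1), 0, 0.991) heel/paddle (np.float32(-0.03), 0, 0.98) plate hole (np.float32(2.51), 0, 0.971) jig left (np.float32(2.91), 0, 0.997)
pics/g2355.png board (np.float32(-0.0), 0, 0.996) heel/paddle (np.float32(-0.06), 0, 0.981) plate hole (np.float32(0.01), 0, 0.999) jig left (np.float32(0.02), 0, 0.999)
pics/g2410.png board (np.float32(0.01), 0, 0.993) heel/paddle (np.float32(-0.03), 0, 0.981) plate hole (np.float32(2.47), 0, 0.973) jig left (np.float32(2.86), 0, 0.997)
pics/g2465.png board (np.float32(0.05), 0, 0.993) heel/paddle (np.float32(-0.03), 0, 0.981) plate hole (np.float32(2.29), 0, 0.97) jig left (np.float32(2.81), 0, 0.996)
```

```bash
cat > g3.py <<'E'
from h import *
import glob,re
exec(open("g2.py").read().split("\n",1)[1].split("R=[]")[0])
F=sorted(glob.glob("pics/g*.png"),key=lambda n:int(n[6:-4]));a=cv2.imread(F[-1],0);b=cv2.cvtColor(f["pixels"],cv2.COLOR_BGR2GRAY)
cv2.imwrite("pics/g%d.png"%int(s["time"]*100),f["pixels"])
def tr(x,y,w,h):
    r=cv2.matchTemplate(b[y-12:y+h+12,x-12:x+w+12],a[y:y+h,x:x+w],5);_,sc,_,m=cv2.minMaxLoc(r);i,j=m[1],m[0]
    l,c,q=r[i,j-1:j+2];return round(float(j-12+(l-q)/(2*(l-2*c+q))),2),i-12
print("board",tr(150,165,50,70),"heel",tr(225,190,45,60),"jig",tr(14,110,60,120),"F",s["contact_force"].round(1),"tcp",s["tcp_pos"].round(2),s["eef_rot"].round(4))
E
python3 -m crank '{"turn":[[0,0,0],[0,0,0],[0,0,0],[0,0,0]],"linear":[[0,-0.001,0],[0,-0.002,0],[0,-0.002,0],[0,-0.002,0]],"hand":[1,1,1,1]}' >/dev/null; python3 g3.py
python3 -m crank '{"turn":[[0,0,0],[0,0,0],[0,0,0],[0,0,0]],"linear":[[0,-0.001,0],[0,-0.002,0],[0,-0.002,0],[0,-0.002,0]],"hand":[1,1,1,1]}' >/dev/null; python3 g3.py
```

```text
board (0.17, 0) heel (0.04, 0) jig (-0.27, 0) F [-25.2  -2.4  15.2] tcp [547.03 310.85  70.58] [ 3.1292e+00  2.0000e-04 -1.5444e+00]
board (0.16, 0) heel (0.05, 0) jig (-0.33, 0) F [-31.7  -1.8  19.4] tcp [547.26 310.83  70.67] [ 3.1259e+00  5.0000e-04 -1.5439e+00]
```

The hard stop is reached: force jumped and the tool stopped advancing at x≈547, so the bar is home. Ease the excess push by 2 mm, let it settle and check.

```bash
python3 -m crank '{"turn":[[0,0,0],[0,0,0],[0,0,0],[0,0,0],[0,0,0],[0,0,0],[0,0,0],[0,0,0]],"linear":[[0,0.001,0],[0,0.002,0],[0,0.002,0],[0,0.002,0],[0,0.002,0],[0,0.002,0],[0,0.002,0],[0,0.002,0]],"hand":[1,1,1,1,1,1,1,1]}' ; python3 g3.py; python3 g3.py
python3 - <<'E'
from h import *
import glob
# board tilt/height check: distance in px between two board points vs lip-side; corner of plain edge (near) and far end
F=sorted(glob.glob("pics/g*.png"),key=lambda n:int(n[6:-4]))
a=cv2.imread("pics/g1997.png",0);b=cv2.imread(F[-1],0)
for n,(x,y,w,h) in{"near":(150,150,50,35),"far":(150,235,50,45),"front":(110,170,40,60),"rear":(170,170,35,60)}.items():
    r=cv2.matchTemplate(b[y-12:y+h+12,x-12:x+w+12],a[y:y+h,x:x+w],5);_,s,_,m=cv2.minMaxLoc(r);print(n,m[0]-12,m[1]-12,round(s,3))
E
```

```text
time: 26.8
tcp_pos: [547.0, 310.9, 70.6]
eef_rot: [3.129, 0.0, -1.544]
contact_force: [-26.6, -1.2, 15.0]
opening: 10.4
finger_force: 121.0
board (-0.17, 0) heel (-0.16, 0) jig (0.34, 0) F [-26.6  -1.2  15. ] tcp [547.01 310.86  70.56] [ 3.1292e+00  2.0000e-04 -1.5443e+00]
board (0.0, 0) heel (-0.07, 0) jig (0.0, 0) F [-25.6  -1.2  15.2] tcp [547.   310.84  70.53] [ 3.1291e+00  2.0000e-04 -1.5443e+00]
near 1 0 0.982
far 0 1 0.924
front 1 0 0.687
rear 1 0 0.977
```

The hold is steady: the board has not tilted or shifted on the paddle, it is against the stop, and the grip is firm. Handing in.

```bash
python3 -c "
from bench import *
print(finish_job())"
```

```text
the job is handed in; nothing more can be done
None
```

The board was carried to the jig on the paddle, pushed under the lip against the contact bar's stop, and handed in while still held there with about 25 N; no verdict was returned.

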